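# Cap the big carton marker and hold it sealed

### The arm

A 6-joint arm with a two-finger parallel gripper is mounted at the origin on the work surface. World frame = base frame: x ahead of the robot, y to its left, z up, the work surface at z = 0. Lengths are in mm, angles in rad, forces in N, time in s.
With the tool pointing down it reaches from about 275 to 750 mm from the base axis. Payload 10.2 kg.
Tool frame: the origin (TCP) lies at the very end of the fingers, on their centre line; the grasp point (between the pads) lies 19 mm behind it; z points along the fingers, y is the line along which they close (so a half turn about z gives the same grasp; the last joint's range is limited). The gripper opens to 85 mm and grips with 20 to 120 N. Pads are 22 mm wide; open, the fingers measure 114 mm over their backs; the gripper's body (76 mm by 85 mm) begins 54 mm behind the grasp point. The pads swing forward as they close: fully open they stand 13 mm farther back than shut.
Start: joints at [-1.426, 0.313, 1.498, -0, 1.331, -0.223], TCP at [188.758, -489.899, 202.594] pointing down, gripper open.
Joint ranges: [-2.94, 2.94], [-0.97, 2.17], [0.19, 2.56], [-1.23, 4.37], [0.02, 3.11], [-2.88, 2.88]. Speed limits (rad/s): [2.39, 2.39, 3.01, 3.14, 3.14, 3.14].

### API

Orientations are given as a unit quaternion [w, x, y, z].
In Python, from rig import ctrl gives the robot as it stands.
- The arm moves only by the tool step_arm, never from a script. Its argument "increments" is a list of rows, each a list of 3 entries, a list of its own where there are three numbers: the shift along the tool's x, y, z in cm, then the turn, a rotation vector about the tool's x, y, z in degrees, then the opening in per cent of the stroke, from 0 (shut) to 100 (fully open). A call has 1 to 8 rows; each row is the pose to reach, as a shift and turn from the pose commanded when the call began, along the tool's axes at that moment; what a row does not reach only later rows make up. A row lasts 1/8 s, in which the tool goes at most 62.5 mm and 10.7 degrees, less where a joint would pass 70% of its speed; a pose out of reach is approached as far as the arm can. A call with a gripper value outside its range is refused whole. The fingers move at their own pace and stop on an object; "squeeze" is the grip in N (left out, the last holds). Time passes only in rows, so rows that repeat a pose let the fingers close. It gives the time, the measured TCP pose, the force, the opening and the grip force at its end, in the units of the state.
- ctrl.sense(): the state, without advancing time (a new reading comes with each control period).
- ctrl.capture(name): name is "scene" or "top" or "wrist"; returns a dict with "img" (480x640x3 uint8, red, green, blue), "fx", "fy", "cx", "cy" (pixels), "k1" (the pictures are not rectified: a ray, as slopes to the right and down, at radius r is drawn at 1 + k1 r^2 times it, then the intrinsics apply), "extrinsics" (4x4, takes a point from camera to world coordinates). Camera axes: x right, y down, z forward; pixel columns grow to the right and rows downward; lengths in mm; the calibration is good to about 2 mm. A picture is of the moment at which its call begins. There is no depth.
- ctrl.finish_job(): hands the job in; it is judged then, once.
The state is a dict: "time_s": time; "joints": joint angles; "dq": joint speeds; "tau": joint torques, N m; "eef_pos": TCP position; "ee_rot": TCP orientation; "force": force on the tool from outside, world axes, zero at the start; "wrist_torque": the same for the moment, N m; "grip_width": opening from 0.0 (shut) to 1.0 (fully open); "grip_force": force on a finger pad.
Only numpy, scipy, OpenCV 4.12 (cv2) and the standard library are available. Lean on these libraries where they do the work, as an engineer would, in place of code of your own. Each camera call takes 0.05 s, during which the arm holds its last target. There are 200 camera calls.

### The job

Stand the big uncapped marker, nib up, all the way down in the empty round well of the desk stand. Then take its cap (the wider of the two loose caps), press it straight down onto the marker until it clicks, keep pressing past the click until the cap sits fully home against the barrel, and finish there, still holding the cap pressed down so that its springy seal stays closed: the cap is not let go. Leave everything else on the desk where it is.

Things in the scene. Friction and masses are not known exactly. Their poses are not given: they have to be found in the camera images.
- marker: the big uncapped marker, standing nib up on its flat foot on the desk, 125 mm tall, about 0.12 kg: an aluminium barrel 28 mm in diameter and 95 mm tall with a chamfered foot, then a black neck 14 mm in diameter and 30 mm tall with a tapered nib. Origin: centre of the foot; z up its axis. Round: its yaw does not matter
- marker_shoulder (a point): centre of the barrel's flat top (shoulder), 95 mm above the foot; z up the axis. Four sprung nubs stand out of the neck to a radius of 10 mm, 10 mm above this face; a sprung rubber sealing ring 24 mm in diameter stands 5 mm proud of it and is pushed down flush as the cap goes home. The cap is fully home when its rim meets this face
- cap: the marker's cap: black plastic, round, 28 mm in diameter, 48 mm tall, 25 g, standing mouth down, closed top up, on the desk. A lip inside its rim, with a 17 mm opening, snaps over the nubs. Origin: centre of the open rim; z up to the closed top. Let go after the click, it stays on but springs back to a gap of about 4 mm
- cap_top (a point): centre of the cap's closed top, 48 mm above its rim. Pressing the cap on: the push begins with the rim about 13 mm above the shoulder, rises to roughly 11 N, falls suddenly at the click (rim about 8 mm above the shoulder), then the sealing ring pushes back, up to about 8 N when home, where it stops hard
- small_cap: another black cap of the same kind but smaller, 19 mm in diameter and 34 mm tall, standing mouth down; belongs to another pen, to be left alone. Origin: centre of the rim
- stand: the desk stand: a fixed white ceramic block 70 mm (its x) by 150 mm (its y) by 50 mm tall. A round well is near its +y end; three thin pens stand fixed in its other end, 78 to 100 mm from the well along -y, up to 104 mm above the desk. Origin: centre of the underside
- stand_well (a point): centre of the mouth of the round well, in the block's top face, 50 mm above the desk and 38 mm from the block's centre along its +y; z up. The well is 30 mm in diameter with a chamfered mouth and 42 mm deep with a flat floor, so a marker in it has its foot 8 mm above the desk
- mug: white mug, 82 mm in diameter, 92 mm tall, to be left alone. Origin: centre of the underside
- tape_roll: cardboard roll lying flat, 92 mm in diameter, 48 mm tall, to be left alone. Origin: centre of the underside
- jug: white jug with a handle, 88 mm in diameter, 150 mm tall, to be left alone. Origin: centre of the underside
There are look-alikes about, which are no part of the job. Leave any blue look-alike of the cap alone.

How it is judged:
By the outcome, as a careful person would: the job done as asked, in the order asked, and still so for the second after the job is handed in, while the arm keeps its last pose, push and grip.
It also fails if it takes over 72 s, if anything falls off the work surface, if the arm or the gripper's body presses on something with over 40 N, if the wrist force passes 120 N, or if a joint passes its speed limit or range.

## Working session

There is one attempt and no reset: what is moved stays moved. The work goes in short steps, Python scripts to look and compute and a tool call to move; the robot and the scene stay as the last step left them, time stands still between calls to the robot, and variables do not carry over. Pictures are saved under pics/ and viewed, at most 10 in all, crops included, and the job is handed in when it is done.

Besides the shell and the picture viewer there is one more tool, called after "Emit:" in YAML: its name, and indented under it one key for each argument. step_arm: Moves the arm, as the interface text tells. Its arguments: {"type":"object","properties":{"increments":{"type":"array"},"squeeze":{"type":"number"}},"required":["increments"]}

```bash
mkdir -p pics
cat > h.py <<'E'
from rig import ctrl
import cv2,numpy as np
def cap(n,f=None):
    c=ctrl.capture(n)
    if f: cv2.imwrite('pics/'+f,c['img'][:,:,::-1])
    return c
def ray(c,u,v):
    x,y=(u-c['cx'])/c['fx'],(v-c['cy'])/c['fy']; X,Y=x,y
    for _ in range(20):
        s=1+c['k1']*(X*X+Y*Y); X,Y=x/s,y/s
    E=np.array(c['extrinsics']); return E[:3,3],E[:3,:3]@[X,Y,1]
def onz(c,u,v,z):
    o,d=ray(c,u,v); return (o+d*(z-o[2])/d[2]).round(1)
def proj(c,P):
    E=np.array(c['extrinsics']); p=E[:3,:3].T@(np.array(P,float)-E[:3,3]); X,Y=p[:2]/p[2]; s=1+c['k1']*(X*X+Y*Y)
    return np.array([X*s*c['fx']+c['cx'],Y*s*c['fy']+c['cy']]).round(1)
E
python3 - <<'E'
from h import *
for n in('scene','top'):
    c=cap(n,n+'.png'); print(n,c['fx'],c['k1'],np.array(c['extrinsics']).round(2).tolist())
print(ctrl.sense())
E
```

```text
scene 564.9584645297672 0.04174767012402369 [[0.54, 0.58, -0.61, 1204.08], [0.84, -0.37, 0.39, -391.78], [-0.0, -0.73, -0.69, 876.44], [0.0, 0.0, 0.0, 1.0]]
top 486.0289321329866 -0.11402064773214679 [[-0.14, -0.97, 0.22, 322.15], [-0.99, 0.14, -0.03, 84.63], [-0.0, -0.22, -0.98, 1026.37], [0.0, 0.0, 0.0, 1.0]]
{'time_s': 0.1, 'joints': array([-1.42643110e+00,  3.13402782e-01,  1.49837077e+00,  1.63563752e-05,
        1.33102586e+00, -2.23431889e-01]), 'dq': array([-1.84066522e-03, -1.01202898e-04, -2.74455272e-03, -1.16009148e-03,
        4.62471013e-04,  1.00482386e-05]), 'tau': array([ 3.20072118e-03, -4.12898970e+01, -2.60142553e+01, -1.23519553e-04,
        3.02592096e-03,  1.70916184e-05]), 'eef_pos': array([ 188.70654107, -489.62112712,  202.0842274 ]), 'ee_rot': array([-6.02593148e-04,  9.83138438e-01,  1.82861827e-01,  3.17842009e-05]), 'force': array([ 0.1558807 , -0.03891411,  0.8102212 ]), 'wrist_torque': array([-0.01765902, -0.01454834, -0.00284073]), 'grip_force': 0.0, 'grip_width': 0.9964712994801218}
```

View pics/top.png

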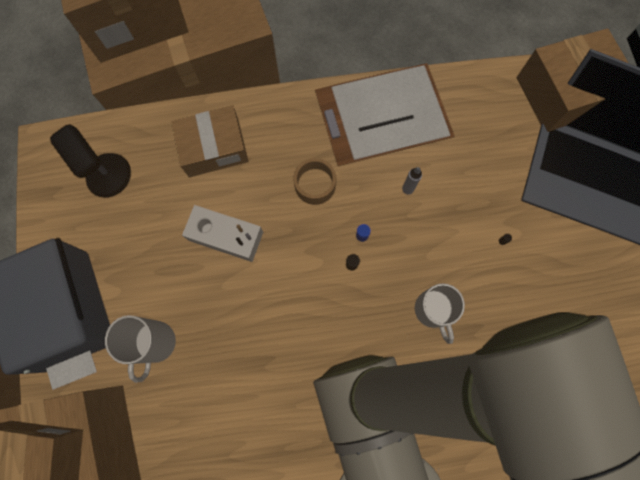

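View pics/scene.png

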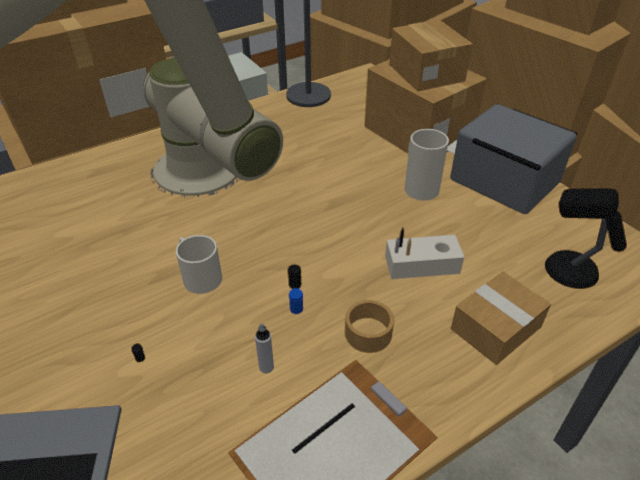

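The top view shows the marker at (412,180), with its neck top at about (416,173). The black cap is at (353,262), the blue look-alike at (363,232), the small cap at (505,239), the well at (205,226) and the fixed pens at about (240,235). In the scene view the marker is at (265,350), the cap at (295,276) and the well at (442,247).

Run:
```python
from h import *
T=ctrl.capture('top');S=ctrl.capture('scene')
def blob(c,m,x0,y0,x1,y1):
    k=np.zeros(m.shape,np.uint8);k[y0:y1,x0:x1]=m[y0:y1,x0:x1]
    n,l,s,ce=cv2.connectedComponentsWithStats(k); i=1+np.argmax(s[1:,4]); return ce[i],s[i]
for nm,c,bs in(('T',T,{'cap':(335,245,370,280),'neck':(405,160,425,180),'blue':(350,218,378,245)}),('S',S,{'cap':(280,255,310,289),'neck':(250,318,280,345),'blue':(280,286,310,320)})):
    im=c['img'].astype(int);hs=cv2.cvtColor(c['img'],cv2.COLOR_RGB2HSV)
    dark=im.max(2)<60; blue=(hs[...,0]>105)&(hs[...,0]<130)&(hs[...,1]>150)
    for b,r in bs.items():
        ce,s=blob(c,blue if b=='blue' else dark,*r); print(nm,b,ce.round(1),s[:5].tolist())
        print('  z24',onz(c,*ce,24),'z110',onz(c,*ce,110))
    # white stand & marker barrel
    w=(hs[...,1]<60)&(im.max(2)>90)
    r=(175,195,270,265) if nm=='T' else (380,230,468,282)
    ce,s=blob(c,w,*r);print(nm,'stand',ce,s)
    r=(400,170,425,200) if nm=='T' else (250,330,280,380)
    ce,s=blob(c,w,*r);print(nm,'barrel',ce,s,onz(c,*ce,47))
    y0,x0,y1,x1=(155,330,285,430) if nm=='T' else (0,0,0,0)
    if nm=='T':
        cv2.imwrite('pics/a.png',np.hstack([cv2.resize(c['img'][190:270,170:270,::-1],(400,320),interpolation=2),cv2.resize(c['img'][190:270,330:430,::-1]*0+c['img'][160:240,370:470,::-1],(400,320),interpolation=2)]))
    else: cv2.imwrite('pics/b.png',np.hstack([cv2.resize(c['img'][225:285,380:470,::-1],(450,300),interpolation=2)]))
```

```text
T cap [352.1 261.9] [346, 255, 13, 15, 147]
  z24 [ 4.964e+02 -2.000e-01  2.400e+01] z110 [481.5   7.1 110. ]
T neck [415.1 173.7] [411, 169, 10, 10, 71]
  z24 [ 670.5 -168.5   24. ] z110 [ 640.6 -146.8  110. ]
T blue [363.2 230.4] [358, 226, 11, 10, 89]
  z24 [560.1 -34.2  24. ] z110 [539.7 -24.  110. ]
T stand [221.39559471 231.51806167] [ 183  206   79   52 2270]
T barrel [408.75 173.5 ] [408 172   2   4   4] [ 664.8 -149.1   47. ]
S cap [294.3 276.1] [288, 265, 13, 23, 260]
  z24 [494.1   1.1  24. ] z110 [565.7 -38.5 110. ]
S neck [262.4 334.8] [256, 330, 13, 10, 97]
  z24 [ 591.5 -127.3   24. ] z110 [ 653.3 -154.   110. ]
S blue [295.6 299.9] [289, 286, 13, 27, 274]
  z24 [551.3 -30.3  24. ] z110 [617.2 -66.8 110. ]
S stand [424.46117732 256.50054171] [ 386  235   78   44 2769]
S barrel [260.41269841 349.3015873 ] [255 333  16  40 126] [ 634.5 -153.    47. ]
```

View pics/a.png

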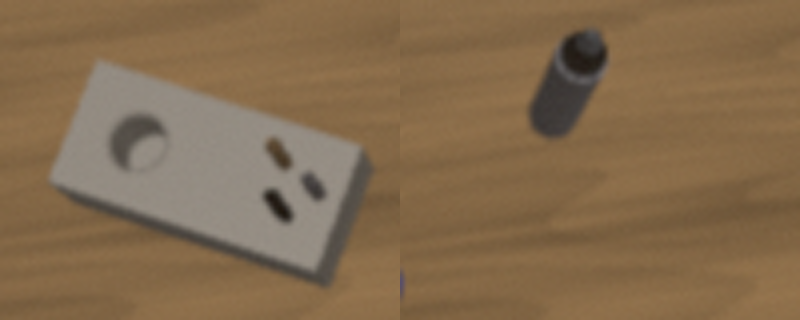

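The crop puts the well centre at crop pixel (139,142), which is image (204.8,225.5). The stand's top corners are at about (194.5,205.5), (182.5,235), (260.5,227) and (251.2,258.2). The marker's shoulder centre is at about (415.3,174.3).

Run:
```python
from h import *
T=ctrl.capture('top');S=ctrl.capture('scene')
print('well',onz(T,204.9,225.6,50),onz(S,442.5,247,50))
for p in((194.5,205.5),(182.5,235),(260.5,227),(251.2,258.2)): print(onz(T,*p,50))
print('sh',onz(T,415.3,174.3,97), 'neckS',onz(S,262.4,334.8,107))
from scipy.spatial.transform import Rotation as R
s=ctrl.sense();q=s['ee_rot'];M=R.from_quat(np.roll(q,-1)).as_matrix();print(M.round(4))
for t in((648,-150,300),(648,-150,200)):print((M.T@(np.array(t)-[188.8,-489.9,202.6])/10).round(2))
W=ctrl.capture('wrist');E=np.array(W['extrinsics']);A=np.eye(4);A[:3,:3]=M;A[:3,3]=s['eef_pos'];print((np.linalg.inv(A)@E).round(3),W['fx'],W['k1'])
```

```text
well [612.6 294.2  50. ] [614.1 296.2  50. ]
[659.8 312.4  50. ]
[599.4 343.1  50. ]
[592.4 178.8  50. ]
[529.6 205.5  50. ]
sh [ 643.7 -150.2   97. ] neckS [ 651.2 -153.1  107. ]
[[ 9.331e-01  3.596e-01 -1.000e-04]
 [ 3.596e-01 -9.331e-01  3.000e-04]
 [ 1.000e-04 -3.000e-04 -1.000e+00]]
[ 55.07 -15.21  -9.73]
[ 55.07 -15.2    0.27]
[[  -0.      -0.956   -0.295   76.009]
 [   1.      -0.       0.      -0.186]
 [  -0.      -0.295    0.956 -172.663]
 [   0.       0.       0.       1.   ]] 360.7753129826592 -0.026392403732912517
```

Emit:
step_arm:
  increments:
    - [[7,-2,-1.8],[0,0,0],100]
    - [[13,-3.5,-1.8],[0,0,0],100]
    - [[19,-5.2,-1.8],[0,0,0],100]
    - [[25,-6.8,-1.8],[0,0,0],100]
    - [[31,-8.5,-1.8],[0,0,0],100]
    - [[37,-10.2,-1.8],[0,0,0],100]
    - [[43,-11.8,-1.8],[0,0,0],100]
    - [[49,-13.5,-1.8],[0,0,0],100]

```text
time_s: 1.35
eef_pos: [590.8, -192.4, 220.6]
ee_rot: [0.0, 0.983, 0.183, 0.0]
force: [0.0, -1.0, -0.3]
grip_width: 1.002
grip_force: 0.0
```

Run:
```python
from h import *
cap('wrist','w1.png');print(ctrl.sense()['eef_pos'],ctrl.sense()['ee_rot'])
```

```text
[ 594.84383763 -187.16993769  219.70405092] [-1.03713059e-03  9.82683789e-01  1.85285085e-01  9.65534379e-04]
```

View pics/w1.png

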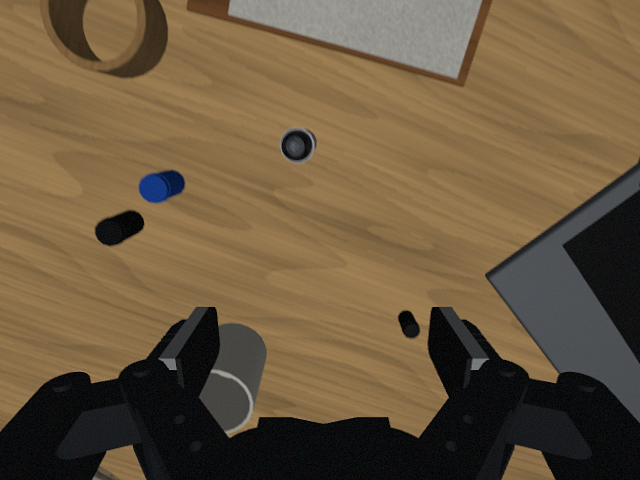

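The wrist view looks almost straight down on the marker, whose shoulder ring is centred at (298,145). The cap top is at about (109,232) and the blue look-alike's at (154,188). The small cap and the mug are at the bottom.

```bash
cat >> h.py <<'E'
from scipy.spatial.transform import Rotation as R
def delta(t):
    s=ctrl.sense();M=R.from_quat(np.roll(s['ee_rot'],-1)).as_matrix();return (M.T@(np.array(t)-s['eef_pos'])/10).round(2)
E
python3 - <<'E'
from h import *
W=cap('wrist')
g=cv2.GaussianBlur(cv2.cvtColor(W['img'],cv2.COLOR_RGB2GRAY),(3,3),0)
cs=cv2.HoughCircles(g[110:180,260:340],3,1.5,20,param1=80,param2=12,minRadius=13,maxRadius=24);print(cs)
print(onz(W,298.5,145,95),onz(W,109,232,48),onz(W,154,188,48))
print('shoulder proj', [proj(W,(x,-151,95)) for x in(645,650)], 'r px',W['fx']*14/(219+172-95))
p=onz(W,298.5,145,95);print(delta((p[0],p[1],220)))
E
```

```text
[[[41.25 44.25 15.85]]]
[ 649.7 -144.2   95. ] [500.1   6.1  48. ] [559.6 -26.   48. ]
shoulder proj [array([304.4, 153.8]), array([306.6, 147.8])] r px 17.063697235666314
[ 6.99 -2.14 -0.04]
```

Emit:
step_arm:
  increments:
    - [[3,-0.9,1],[0,0,0],100]
    - [[5.9,-1.8,3],[0,0,0],100]
    - [[5.9,-1.8,5],[0,0,0],100]
    - [[5.9,-1.8,5],[0,0,0],100]
    - [[5.9,-1.8,5],[0,0,0],100]

```text
time_s: 2.08
eef_pos: [638.0, -156.4, 171.7]
ee_rot: [0.0, 0.983, 0.183, 0.001]
force: [-0.1, -0.5, -0.1]
grip_width: 1.003
grip_force: 0.0
```

Run:
```python
from h import *
s=ctrl.sense();print(s['eef_pos'])
W=cap('wrist');g=W['img']
p=proj(W,(646,-150,95)).astype(int);print(p)
c=g[p[1]-50:p[1]+50,p[0]-60:p[0]+60,::-1];print('crop origin',p-[60,50])
cv2.imwrite('pics/w2.png',cv2.resize(c,(720,600),interpolation=2))
for z in(95,97):print([proj(W,(646+a,-150+b,z)) for a,b in((0,0),(14,0),(-14,0),(0,14),(0,-14))])
```

```text
[ 637.96698632 -156.3979572   171.71495234]
[319 229]
crop origin [259 179]
[array([319. , 229.3]), array([326. , 211.3]), array([312.1, 246.7]), array([300.6, 222.4]), array([337.2, 236. ])]
[array([318.9, 230. ]), array([326.1, 211.9]), array([312. , 247.5]), array([300.4, 223.1]), array([337.3, 236.8])]
```

View pics/w2.png

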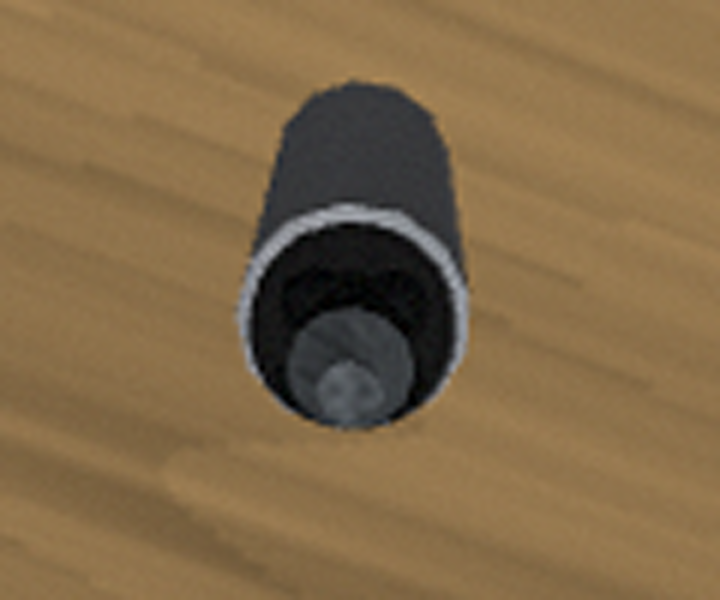

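The shoulder ring is centred at about (317.9,231.8) in the full image, within 2 mm of the estimate at (646,-150).

Emit:
step_arm:
  increments:
    - [[0,0,0],[0,0,0],100]
    - [[0,0,0],[0,0,0],100]

```text
time_s: 2.38
eef_pos: [637.9, -156.0, 171.1]
ee_rot: [0.0, 0.983, 0.183, 0.0]
force: [-0.7, 0.3, 0.3]
grip_width: 1.002
grip_force: 0.0
```

```bash
cat >> h.py <<'E'
def ring(W,P,dark=True):
    pass
E
python3 - <<'E'
from h import *
s=ctrl.sense();print(s['eef_pos'])
W=cap('wrist');print(np.array(W['extrinsics'])[:3,3])
p=proj(W,(645,-150,95)).astype(int);o=p-[60,50]
g=cv2.cvtColor(W['img'],cv2.COLOR_RGB2GRAY)[o[1]:o[1]+100,o[0]:o[0]+120]
print(p,cv2.HoughCircles(cv2.resize(g,None,fx=4,fy=4,interpolation=2),3,1.5,100,param1=100,param2=10,minRadius=65,maxRadius=85)/4+np.array([*o,0]))
M=R.from_quat(np.roll(s['ee_rot'],-1)).as_matrix();print(M.round(4))
print(onz(W,317.9,231.8,95),delta((645,-150,170)))
E
```

```text
[ 637.92528275 -156.01340714  171.11884993]
[ 708.67949632 -128.48278819  343.81895512]
[319 230] [[[318.4375     233.4375      17.22500038]
  [316.9375     208.3125      17.29999924]
  [290.3125     204.9375      20.1875    ]
  [284.3125     251.0625      21.01250076]
  [348.0625     210.5625      20.1875    ]]]
[[ 9.332e-01  3.593e-01  7.000e-04]
 [ 3.593e-01 -9.332e-01 -3.000e-04]
 [ 5.000e-04  5.000e-04 -1.000e+00]]
[ 644.1 -149.5   95. ] [ 0.88 -0.3   0.09]
```

Emit:
step_arm:
  increments:
    - [[0.8,-0.3,2],[0,0,0],100]
    - [[0.8,-0.3,5],[0,0,0],100]
    - [[0.8,-0.3,8],[0,0,0],100]
    - [[0.8,-0.3,10],[0,0,0],100]
    - [[0.8,-0.3,11.3],[0,0,0],100]
    - [[0.8,-0.3,11.3],[0,0,0],100]
    - [[0.8,-0.3,11.3],[0,0,0],60]
  squeeze: 40

```text
time_s: 3.3
eef_pos: [644.7, -150.2, 58.3]
ee_rot: [0.0, 0.983, 0.183, 0.001]
force: [0.5, -0.5, -0.7]
grip_width: 0.818
grip_force: 0.0
```

Emit:
step_arm:
  increments:
    - [[0,0,0],[0,0,0],20]
    - [[0,0,0],[0,0,0],20]
    - [[0,0,0],[0,0,0],20]
    - [[0,0,0],[0,0,0],20]

```text
time_s: 3.8
eef_pos: [644.6, -150.2, 58.3]
ee_rot: [0.0, 0.983, 0.183, 0.001]
force: [-0.5, 0.3, 4.2]
grip_width: 0.302
grip_force: 39.5
```

Emit:
step_arm:
  increments:
    - [[0,0,-1],[0,0,0],15]
    - [[0,0,-4],[0,0,0],15]
    - [[0,0,-7],[0,0,0],15]
    - [[0,0,-10],[0,0,0],15]
    - [[0,0,-12],[0,0,0],15]
    - [[0,0,-12],[0,0,0],15]

```text
time_s: 4.55
eef_pos: [644.7, -150.3, 179.1]
ee_rot: [0.001, 0.983, 0.183, 0.001]
force: [0.1, -0.8, -2.0]
grip_width: 0.299
grip_force: 39.5
```

Run:
```python
from h import *
s=ctrl.sense();print(s['eef_pos'],s['grip_width'],s['force'])
W=cap('wrist','w3.png');S=cap('scene');T=cap('top')
t=s['eef_pos']
print([proj(W,t+[0,0,d]) for d in (37,67,-58)])
def crop(c,f):
    p=proj(c,t+[0,0,-10]).astype(int);im=c['img'][p[1]-60:p[1]+60,p[0]-50:p[0]+50,::-1];print(p-[50,60],[proj(c,t+[0,0,d])for d in(37,-58)]);return cv2.resize(im,(400,480),interpolation=2)
cv2.imwrite('pics/c1.png',np.hstack([cv2.resize(W['img'][240:,160:480,::-1],(400,300),interpolation=2)[:300].copy() if 0 else cv2.copyMakeBorder(cv2.resize(W['img'][240:,160:480,::-1],(400,300)),0,180,0,0,0),crop(S,'')]))
```

```text
[ 644.73804378 -150.33446549  179.10412452] 0.299232792436562 [ 0.13886808 -0.80546702 -2.03478703]
[array([323.7, 320.7]), array([324. , 364.1]), array([323.2, 250.6])]
[209 247] [array([257. , 288.4]), array([261.4, 326.3])]
```

View pics/c1.png

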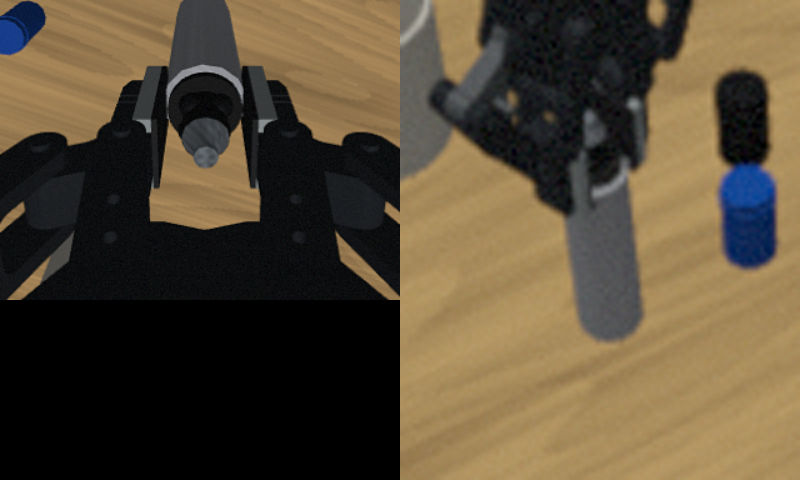

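The marker is held straight. In the wrist view its shoulder is at about (323,316), roughly 1 mm from the tool axis, and in the scene view its foot sits where predicted. Next I carry it beside the well and measure the well with the wrist camera.

Emit:
step_arm:
  increments:
    - [[0.5,-4,0],[0,0,0],15]
    - [[1.3,-9.5,0],[0,0,0],15]
    - [[2.1,-15,0],[0,0,0],15]
    - [[2.9,-20.5,0],[0,0,0],15]
    - [[3.7,-26,0],[0,0,0],15]
    - [[4.5,-31.5,0],[0,0,0],15]
    - [[5.3,-37,0],[0,0,0],15]
    - [[6,-42,0],[0,0,0],15]

```text
time_s: 5.7
eef_pos: [548.1, 265.1, 176.5]
ee_rot: [0.0, 0.983, 0.183, -0.001]
force: [0.2, 0.1, -0.8]
grip_width: 0.304
grip_force: 39.5
```

Emit:
step_arm:
  increments:
    - [[0,-0.6,0],[0,0,0],15]
    - [[0,-0.6,0],[0,0,0],15]
    - [[0,-0.6,0],[0,0,0],15]
    - [[0,-0.6,0],[0,0,0],15]

```text
time_s: 6.2
eef_pos: [547.5, 267.8, 177.5]
ee_rot: [0.0, 0.983, 0.182, -0.0]
force: [-0.5, -0.2, -1.5]
grip_width: 0.301
grip_force: 39.6
```

Run:
```python
from h import *
s=ctrl.sense();t=s['eef_pos'];print(t,s['grip_width'],s['dq'].round(3))
W=cap('wrist','w4.png')
print('pred well',proj(W,(613,295,50)),'foot',proj(W,t+[0,0,-58]),'sh',proj(W,t+[0,0,37]))
```

```text
[547.5206276  267.82501988 177.5379462 ] 0.3011411495263416 [ 0.007 -0.    -0.002  0.    -0.     0.002]
pred well [321.  139.2] foot [323.5 250.4] sh [323.7 320.9]
```

View pics/w4.png

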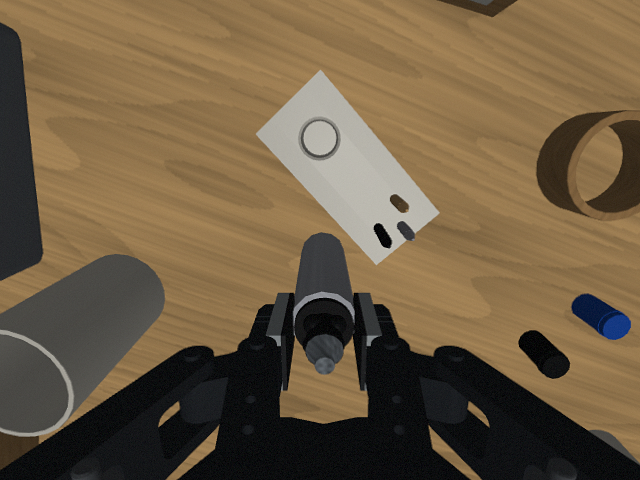

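The well is seen unobstructed at about (320,138). The foot's far edge is at about v=234, and the barrel is centred on u≈322. Next I refine both numerically.

Run:
```python
from h import *
s=ctrl.sense();t=s['eef_pos'];W=cap('wrist');im=W['img'];hs=cv2.cvtColor(im,cv2.COLOR_RGB2HSV)
g=cv2.cvtColor(im,cv2.COLOR_RGB2GRAY)
c=cv2.HoughCircles(cv2.resize(g[105:175,280:360],None,fx=4,fy=4,interpolation=2),3,1.5,100,param1=100,param2=10,minRadius=55,maxRadius=95)
print('well',c[0,:2]/4+[280,105,0])
w=(g[105:172,285:356]<120).astype(np.uint8)  # dark ring
print(g[138,290:350].tolist())
cc=c[0,0,:2]/4+[280,105]; print(onz(W,*cc,50))
m=(hs[...,1]<70)
for v in(232,234,236,240,245,250,260,270,280,288):
    x=np.where(m[v,285:365])[0]+285; print(v,(x.min(),x.max(),(x.min()+x.max())/2) if len(x) else None)
X=np.array([.933,.359,0]);Y=np.array([.359,-.933,0])
for d in(0,):
  P=t+[0,0,-58];print('foot+12/14 x',proj(W,P+12*X),proj(W,P+14*X+[0,0,2]),'sides at mid',[proj(W,t+[0,0,-30]+k*14*Y) for k in(-1,1)],'sh front',proj(W,t+[0,0,37]+14*X),proj(W,t+[0,0,37]-14*X))
print('ring col',g[285:300,323].tolist())
```

```text
well [[319.5625     139.6875      18.13750076]
 [298.5625     159.9375      14.08749962]]
[177, 177, 178, 177, 177, 177, 180, 177, 160, 140, 140, 81, 76, 95, 186, 181, 179, 180, 182, 181, 182, 179, 181, 181, 183, 181, 181, 180, 183, 181, 181, 182, 183, 182, 182, 184, 182, 183, 184, 182, 183, 183, 185, 185, 188, 184, 146, 65, 107, 128, 137, 190, 185, 183, 185, 184, 184, 186, 183, 178]
[612.2 296.1  50. ]
232 (np.int64(321), np.int64(364), np.float64(342.5))
234 (np.int64(315), np.int64(364), np.float64(339.5))
236 (np.int64(311), np.int64(364), np.float64(337.5))
240 (np.int64(307), np.int64(364), np.float64(335.5))
245 (np.int64(304), np.int64(364), np.float64(334.0))
250 (np.int64(302), np.int64(364), np.float64(333.0))
260 (np.int64(300), np.int64(345), np.float64(322.5))
270 (np.int64(299), np.int64(347), np.float64(323.0))
280 (np.int64(297), np.int64(349), np.float64(323.0))
288 (np.int64(296), np.int64(350), np.float64(323.0))
foot+12/14 x [323.4 233.2] [323.4 231.1] sides at mid [array([300.1, 265.1]), array([346.8, 265. ])] sh front [323.6 290.5] [323.6 349.6]
ring col [59, 57, 57, 58, 56, 57, 74, 151, 147, 144, 141, 144, 113, 0, 9]
```

Emit:
step_arm:
  increments:
    - [[4,-0.15,0],[0,0,0],15]
    - [[7.07,-0.27,1],[0,0,0],15]
    - [[7.07,-0.27,4],[0,0,0],15]
    - [[7.07,-0.27,5.7],[0,0,0],15]
    - [[7.07,-0.27,5.7],[0,0,0],15]
    - [[7.07,-0.27,5.7],[0,0,0],15]

```text
time_s: 7.05
eef_pos: [612.6, 296.9, 122.1]
ee_rot: [-0.0, 0.983, 0.183, 0.001]
force: [-0.3, -0.5, 0.1]
grip_width: 0.298
grip_force: 39.6
```

Run:
```python
from h import *
s=ctrl.sense();t=s['eef_pos'];print(t,s['force'])
W=cap('wrist');T=cap('top')
print('pred foot',proj(W,t+[0,0,-58]),'well',proj(W,(612.5,295.7,50)))
X=np.array([.933,.359,0]);Y=np.array([.359,-.933,0]);w=np.array([612.5,295.7,50])
print('well +x 15, ±y15',[proj(W,w+v) for v in(15*X,15*Y,-15*Y)])
a=cv2.resize(W['img'][200:300,260:390,::-1],(780,600),interpolation=2)
cv2.imwrite('pics/w5.png',a)
```

```text
[612.55469348 296.91731578 122.10538612] [-0.25457196 -0.45905156  0.1293826 ]
pred foot [323.4 250.6] well [325.  245.1]
well +x 15, ±y15 [array([325. , 224.6]), array([346.1, 245.1]), array([303.9, 245.1])]
```

View pics/w5.png

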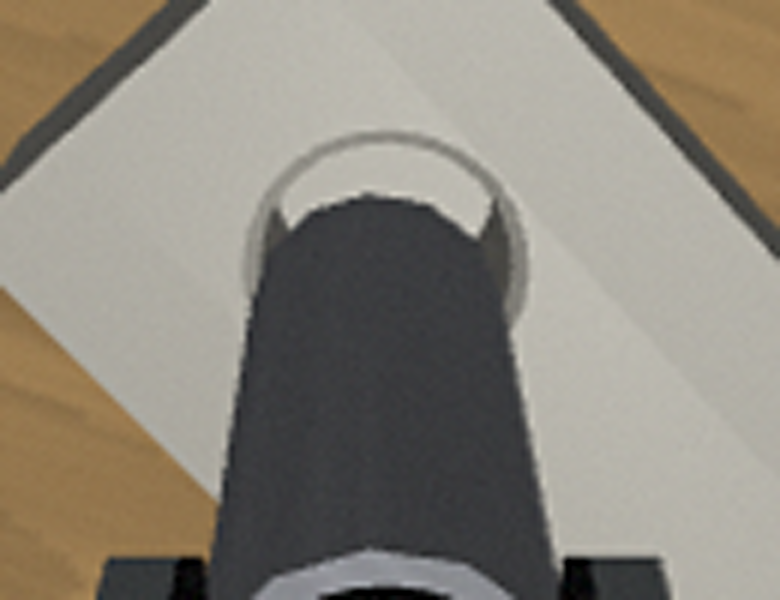

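The well's chamfer ring is centred at about u=324.2 with its top at v≈221.7. The foot is centred at u≈323.2, so the marker needs to go about 0.7 mm along tool y.

Emit:
step_arm:
  increments:
    - [[-0.04,0.09,0],[0,0,0],15]
    - [[-0.04,0.09,0.8],[0,0,0],15]
    - [[-0.04,0.09,1.4],[0,0,0],15]
    - [[-0.04,0.09,1.8],[0,0,0],15]
    - [[-0.04,0.09,2.2],[0,0,0],15]

```text
time_s: 7.78
eef_pos: [612.0, 295.9, 98.2]
ee_rot: [-0.0, 0.983, 0.183, -0.0]
force: [0.1, 0.6, -1.2]
grip_width: 0.3
grip_force: 39.6
```

Emit:
step_arm:
  increments:
    - [[0,0,0.8],[0,0,0],15]
    - [[0,0,1.4],[0,0,0],15]
    - [[0,0,2],[0,0,0],15]
    - [[0,0,2.5],[0,0,0],15]
    - [[0,0,2.9],[0,0,0],15]
    - [[0,0,2.9],[0,0,0],15]

```text
time_s: 8.52
eef_pos: [611.9, 295.9, 69.3]
ee_rot: [0.0, 0.983, 0.183, -0.0]
force: [-0.2, 1.0, -1.7]
grip_width: 0.297
grip_force: 39.6
```

Emit:
step_arm:
  increments:
    - [[0,0,0.2],[0,0,0],15]
    - [[0,0,0.4],[0,0,0],15]
    - [[0,0,0.4],[0,0,0],15]

```text
time_s: 8.9
eef_pos: [612.4, 296.1, 66.3]
ee_rot: [-0.0, 0.983, 0.183, 0.001]
force: [-0.3, -1.2, 3.8]
grip_width: 0.298
grip_force: 40.0
```

Emit:
step_arm:
  increments:
    - [[0,0,0],[0,0,0],60]
    - [[0,0,0],[0,0,0],60]
    - [[0,0,0],[0,0,0],60]
    - [[0,0,-2],[0,0,0],60]
    - [[0,0,-6],[0,0,0],60]
    - [[0,0,-10],[0,0,0],60]
    - [[0,0,-13],[0,0,0],60]
    - [[0,0,-13],[0,0,0],60]

```text
time_s: 9.9
eef_pos: [612.9, 296.1, 198.0]
ee_rot: [-0.0, 0.983, 0.183, 0.002]
force: [-0.5, -0.0, -1.1]
grip_width: 0.598
grip_force: 0.0
```

Run:
```python
from h import *
s=ctrl.sense();t=s['eef_pos'];print(t,s['force'])
W=cap('wrist')
g=cv2.cvtColor(W['img'],cv2.COLOR_RGB2GRAY)
print('pred sh',proj(W,(612.2,296,103)), proj(W,(612.2,296,133)))
p=proj(W,(612.2,296,103)).astype(int);o=p-[50,40]
c=cv2.HoughCircles(cv2.resize(g[o[1]:o[1]+80,o[0]:o[0]+100],None,fx=4,fy=4,interpolation=2),3,1.5,60,param1=100,param2=10,minRadius=55,maxRadius=85)
print(c[0,:3]/4+[*o,0]); cc=c[0,0,:2]/4+o; print(onz(W,*cc,103))
cv2.imwrite('pics/w6.png',cv2.resize(W['img'][o[1]-20:o[1]+80,o[0]-10:o[0]+110,::-1],(720,600),interpolation=2));print(o-[10,20])
print('cap',delta((500,2,180)))
```

```text
[612.89798753 296.14652293 198.02984471] [-0.53152004 -0.00297114 -1.08499676]
pred sh [323.2 236.8] [323.3 248.6]
[[322.6875     238.5625      16.03750038]
 [321.9375     220.1875      17.27499962]
 [294.5625     215.3125      20.61249924]]
[610.7 295.9 103. ]
[263 176]
cap [-21.04  23.4    1.56]
```

View pics/w6.png

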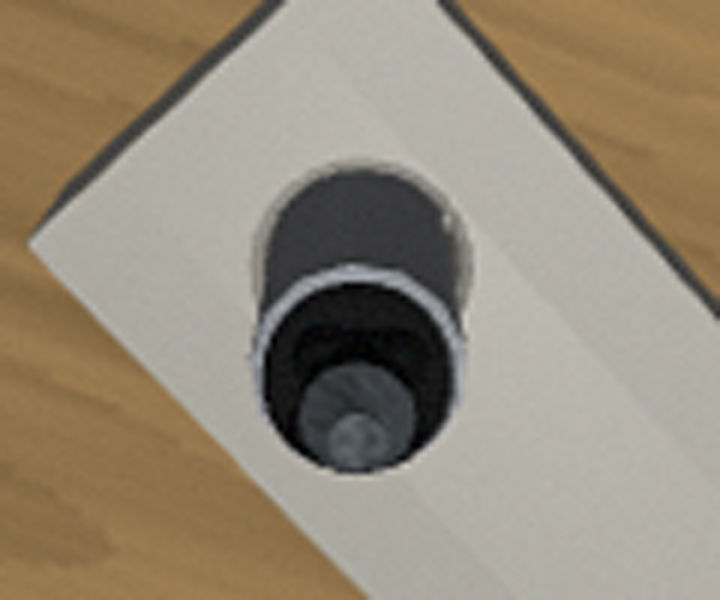

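The marker is fully seated in the well. Its shoulder ring is at about (322.7,237.5), within 0.5 mm of the prediction for (612.2,296,103). Next is the cap.

Emit:
step_arm:
  increments:
    - [[-4,4.4,0],[0,0,0],80]
    - [[-8,8.7,0],[0,0,0],100]
    - [[-12,13.1,0],[0,0,0],100]
    - [[-16,17.4,0.5],[0,0,0],100]
    - [[-20,21.8,2],[0,0,0],100]
    - [[-21.4,23.4,2.8],[0,0,0],100]
    - [[-21.4,23.4,2.8],[0,0,0],100]
    - [[-21.4,23.4,2.8],[0,0,0],100]

```text
time_s: 10.95
eef_pos: [496.6, 1.3, 167.2]
ee_rot: [-0.0, 0.983, 0.183, -0.0]
force: [0.4, 1.0, -0.3]
grip_width: 0.998
grip_force: 0.0
```

```bash
cat > capm.py <<'E'
from h import *
s=ctrl.sense();t=s['eef_pos'];print(t,s['dq'].round(3)[:3])
W=cap('wrist','w7.png');im=W['img'];p=proj(W,(497,1,24)).astype(int)
m=(im.max(2)<45).astype(np.uint8);k=np.zeros_like(m);k[p[1]-60:p[1]+60,p[0]-50:p[0]+50]=m[p[1]-60:p[1]+60,p[0]-50:p[0]+50]
n,l,st,ce=cv2.connectedComponentsWithStats(k)
for i in range(1,n):
    if st[i,4]>200: print(st[i],ce[i].round(1),onz(W,*ce[i],24))
i=l[p[1],p[0]];h=cv2.convexHull(np.argwhere(l==i)[:,::-1].astype(np.int32)) if i else None
def sil(x,y):
    th=np.linspace(0,2*np.pi,48);P=[proj(W,(x+14*np.cos(a),y+14*np.sin(a),z)) for z in(0,48) for a in th];P=np.array(P);return P.min(0),P.max(0)
if i:
    b=h[:,0];print('meas',b.min(0),b.max(0)+1);print('pred497,1',sil(497,1),'dx',sil(502,1),'dy',sil(497,6))
E
python3 capm.py
```

```text
[496.59073663   1.34615418 167.23273694] [ 0.012 -0.002 -0.01 ]
[ 307  203   33   43 1092] [323.2 224.4] [4.932e+02 3.000e-01 2.400e+01]
meas [307 203] [340 246]
pred497,1 (array([307.3, 200.2]), array([340.8, 243.1])) dx (array([309.4, 195.3]), array([343. , 237.8])) dy (array([301.7, 198.3]), array([335.2, 241.1]))
```

Emit:
step_arm:
  increments:
    - [[-0.23,0,3],[0,0,0],100]
    - [[-0.23,0,7],[0,0,0],100]
    - [[-0.23,0,11],[0,0,0],100]
    - [[-0.23,0,14],[0,0,0],100]
    - [[-0.23,0,15.5],[0,0,0],100]
    - [[-0.23,0,16.2],[0,0,0],100]
    - [[-0.23,0,16.2],[0,0,0],100]
  squeeze: 70

```text
time_s: 11.88
eef_pos: [494.7, -0.1, 6.0]
ee_rot: [0.0, 0.983, 0.183, 0.0]
force: [-0.4, 0.4, -0.4]
grip_width: 1.0
grip_force: 0.0
```

Emit:
step_arm:
  increments:
    - [[0,0,0],[0,0,0],50]
    - [[0,0,0],[0,0,0],15]
    - [[0,0,0],[0,0,0],15]
    - [[0,0,0],[0,0,0],15]
    - [[0,0,0],[0,0,0],15]
    - [[0,0,0],[0,0,0],15]

```text
time_s: 12.62
eef_pos: [494.7, -0.2, 6.2]
ee_rot: [0.0, 0.983, 0.183, 0.0]
force: [-0.9, 1.5, 5.0]
grip_width: 0.293
grip_force: 68.5
```

Emit:
step_arm:
  increments:
    - [[0,0,-1],[0,0,0],15]
    - [[0,0,-5],[0,0,0],15]
    - [[0,0,-10],[0,0,0],15]
    - [[0,0,-15],[0,0,0],15]
    - [[0,0,-17],[0,0,0],15]
    - [[0,0,-17],[0,0,0],15]
    - [[0,0,-17],[0,0,0],15]

```text
time_s: 13.5
eef_pos: [493.8, -0.1, 174.6]
ee_rot: [-0.0, 0.983, 0.183, -0.001]
force: [-0.5, -0.2, -0.4]
grip_width: 0.293
grip_force: 68.9
```

Run:
```python
from h import *
s=ctrl.sense();t=s['eef_pos'];print(t,s['grip_width'],s['force'])
W=cap('wrist');im=W['img']
X=np.array([.933,.359,0]);Y=np.array([.359,-.933,0])
print('top c',proj(W,t+[0,0,42]),'top front/back',proj(W,t+[0,0,42]+14*X),proj(W,t+[0,0,42]-14*X),'rim front',proj(W,t+[0,0,-6]+14*X),'rim sides',[proj(W,t+[0,0,-6]+k*14*Y)for k in(-1,1)])
g=im.max(2).astype(int)
for v in range(254,276,2): 
    x=np.where(g[v,285:365]<50)[0]+285; print(v,(x.min(),x.max()+1) if len(x) else None,end=' ')
print();print('col',g[245:350:3,323].tolist())
M=R.from_quat(np.roll(s['ee_rot'],-1)).as_matrix();print('delta',(M.T@(np.array([612.2,296,t[2]])-t)/10).round(2))
cv2.imwrite('pics/w8.png',W['img'][:,:,::-1])
```

```text
[ 4.93776788e+02 -1.22489473e-01  1.74592426e+02] 0.2925859938817589 [-0.54975776 -0.20637947 -0.39895064]
top c [323.6 327.1] top front/back [323.6 295.9] [323.5 356.5] rim front [323.6 256.1] rim sides [array([297.4, 280.8]), array([349.7, 280.8])]
254 None 256 (np.int64(318), np.int64(319)) 258 (np.int64(313), np.int64(332)) 260 (np.int64(308), np.int64(336)) 262 (np.int64(305), np.int64(339)) 264 (np.int64(303), np.int64(342)) 266 (np.int64(302), np.int64(343)) 268 (np.int64(300), np.int64(344)) 270 (np.int64(299), np.int64(345)) 272 (np.int64(298), np.int64(347)) 274 (np.int64(298), np.int64(347)) 
col [161, 157, 152, 160, 13, 11, 11, 13, 6, 7, 3, 13, 6, 6, 14, 15, 1, 24, 28, 23, 22, 23, 26, 24, 28, 21, 28, 25, 24, 26, 24, 27, 24, 25, 22]
delta [ 2.170e+01 -2.338e+01 -1.000e-02]
```

Emit:
step_arm:
  increments:
    - [[3,-3.2,0],[0,0,0],15]
    - [[7,-7.5,0],[0,0,0],15]
    - [[11,-11.9,0],[0,0,0],15]
    - [[15,-16.2,0],[0,0,0],15]
    - [[19,-20.5,0],[0,0,0],15]
    - [[21.7,-23.4,0],[0,0,0],15]
    - [[21.7,-23.4,0],[0,0,0],15]
    - [[21.7,-23.4,0],[0,0,0],15]

```text
time_s: 14.55
eef_pos: [612.3, 295.5, 174.5]
ee_rot: [0.0, 0.983, 0.183, -0.001]
force: [-1.0, -0.7, -0.1]
grip_width: 0.291
grip_force: 68.9
```

Emit:
step_arm:
  increments:
    - [[0,0,0],[0,0,0],15]
    - [[0,0,0],[0,0,0],15]

```text
time_s: 14.8
eef_pos: [612.8, 295.3, 175.9]
ee_rot: [-0.0, 0.983, 0.182, 0.0]
force: [0.2, -1.5, 0.4]
grip_width: 0.293
grip_force: 68.9
```

Run:
```python
from h import *
s=ctrl.sense();t=s['eef_pos'];print(t,s['ee_rot'],delta((612.2,296,143)))
W=cap('wrist');S=cap('scene')
X=np.array([.933,.359,0]);Y=np.array([.359,-.933,0])
print('nib',proj(W,(612.2,296,133)),'rim front',proj(W,t+[0,0,-6]+14*X))
a=cv2.resize(W['img'][200:350,250:400,::-1],(400,400),interpolation=2)
p=proj(S,t+[0,0,-40]).astype(int);print(p)
b=cv2.resize(S['img'][p[1]-50:p[1]+50,p[0]-50:p[0]+50,::-1],(400,400),interpolation=2)
cv2.imwrite('pics/w9.png',np.hstack([a,b]))
print('scene axis',[proj(S,(612.2,296,z)) for z in(50,103,133)],proj(S,t+[0,0,-6]))
```

```text
[612.75734622 295.3391579  175.90722557] [-1.48542027e-06  9.83237568e-01  1.82329032e-01  9.99793658e-05] [-0.03 -0.08  3.29]
nib [322.2 258.3] rim front [323.5 256.1]
[448 215]
scene axis [array([441.8, 246.5]), array([445.6, 227.8]), array([447.8, 216.7])] [450.6 202.7]
```

View pics/w9.png

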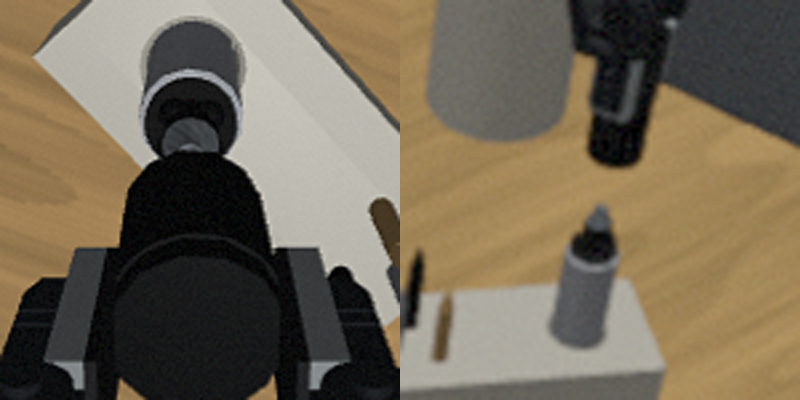

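In the wrist view the marker axis is at u≈322 and the cap axis at u≈323.9, so the cap moves about 0.8 mm along -y. The scene view shows the cap upright above the nib.

Emit:
step_arm:
  increments:
    - [[-0.03,-0.08,0],[0,0,0],15]
    - [[-0.03,-0.08,1.5],[0,0,0],15]
    - [[-0.03,-0.08,3],[0,0,0],15]
    - [[-0.03,-0.08,4],[0,0,0],15]
    - [[-0.03,-0.08,4.8],[0,0,0],15]
    - [[-0.03,-0.08,4.8],[0,0,0],15]

```text
time_s: 15.65
eef_pos: [611.9, 296.8, 126.9]
ee_rot: [0.0, 0.983, 0.183, -0.001]
force: [0.0, 0.1, -0.1]
grip_width: 0.295
grip_force: 68.9
```

Emit:
step_arm:
  increments:
    - [[0,0.04,0.3],[0,0,0],15]
    - [[0,0.04,0.6],[0,0,0],15]
    - [[0,0.04,0.8],[0,0,0],15]
    - [[0,0.04,0.8],[0,0,0],15]

```text
time_s: 16.15
eef_pos: [612.9, 296.6, 120.9]
ee_rot: [-0.0, 0.983, 0.183, 0.001]
force: [-0.9, -0.3, 5.6]
grip_width: 0.292
grip_force: 69.6
```

Emit:
step_arm:
  increments:
    - [[0,0,0.1],[0,0,0],15]
    - [[0,0,0.2],[0,0,0],15]

```text
time_s: 16.4
eef_pos: [613.4, 296.7, 120.1]
ee_rot: [-0.0, 0.983, 0.183, 0.002]
force: [-0.9, -0.2, 10.0]
grip_width: 0.295
grip_force: 70.0
```

Emit:
step_arm:
  increments:
    - [[0,0,0.1],[0,0,0],15]
    - [[0,0,0.2],[0,0,0],15]

```text
time_s: 16.65
eef_pos: [612.9, 296.6, 117.0]
ee_rot: [-0.0, 0.983, 0.183, 0.001]
force: [-0.3, -0.2, 1.2]
grip_width: 0.292
grip_force: 69.2
```

Emit:
step_arm:
  increments:
    - [[0,0,0.2],[0,0,0],15]
    - [[0,0,0.4],[0,0,0],15]
    - [[0,0,0.4],[0,0,0],15]

```text
time_s: 17.02
eef_pos: [612.4, 296.5, 111.8]
ee_rot: [-0.0, 0.983, 0.183, 0.0]
force: [-0.5, -0.3, 3.9]
grip_width: 0.295
grip_force: 69.4
```

Emit:
step_arm:
  increments:
    - [[0,0,0.15],[0,0,0],15]
    - [[0,0,0.3],[0,0,0],15]
    - [[0,0,0.3],[0,0,0],15]

```text
time_s: 17.4
eef_pos: [612.7, 296.5, 109.4]
ee_rot: [-0.0, 0.983, 0.183, 0.001]
force: [-0.3, -0.2, 6.8]
grip_width: 0.294
grip_force: 69.8
```

Emit:
step_arm:
  increments:
    - [[0,0,0.1],[0,0,0],15]
    - [[0,0,0.2],[0,0,0],15]
    - [[0,0,0.2],[0,0,0],15]

```text
time_s: 17.77
eef_pos: [613.4, 296.6, 109.0]
ee_rot: [-0.0, 0.983, 0.183, 0.002]
force: [-1.4, 0.1, 13.3]
grip_width: 0.295
grip_force: 70.5
```

Emit:
step_arm:
  increments:
    - [[0,0,0.1],[0,0,0],15]
    - [[0,0,0.2],[0,0,0],15]
    - [[0,0,0.2],[0,0,0],15]
    - [[0,0,0.2],[0,0,0],15]

```text
time_s: 18.27
eef_pos: [614.3, 296.9, 109.0]
ee_rot: [-0.0, 0.983, 0.183, 0.004]
force: [-1.8, -0.2, 22.7]
grip_width: 0.293
grip_force: 71.3
```

Emit:
step_arm:
  increments:
    - [[0,0,0],[0,0,0],15]
    - [[0,0,0],[0,0,0],15]
    - [[0,0,0],[0,0,0],15]
    - [[0,0,0],[0,0,0],15]

```text
time_s: 18.77
eef_pos: [614.3, 296.9, 108.9]
ee_rot: [-0.0, 0.983, 0.183, 0.004]
force: [-0.9, -0.2, 22.8]
grip_width: 0.291
grip_force: 71.3
```

```bash
python3 -c "
from rig import ctrl
print(ctrl.finish_job())"
```

```text
the job is handed in; nothing more can be done
None
```

The marker stands nib up at the bottom of the stand's well, and its cap clicked on and was pressed home against the barrel; I handed the job in at about 19 s with the cap still held down at about 23 N.

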